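Shut the disc cabinet

TASK

One boxed disc case is sticking out of the small grey cabinet. With the cabinet door still open, push that case fully home; then swing the door shut and press it, gently and without slamming or forcing it, until its sprung latch has snapped in behind the keeper, so that the door stays shut when you let go. Leave the things standing around it alone.

Things in the scene. Friction and masses are not known exactly. Their poses are not given: they have to be found in the camera images.
- cabinet_front (a point): Small grey steel cabinet, fixed: middle of its front plane at its top (172 mm over the table). x points into it, square to its front (roughly to the robot's left); y to its hinge side (nearer the robot), z up. It reaches 118 mm to +y, 135 to -y, 190 back. Its open bay: y -90 to +17 mm, 150 high; at its hinge end a fixed row of slim cases. Two 12 mm rubber buffers stand up to 26 mm out at y -84.
- bay_home (a point): Middle of the bay's home line, 12 mm over the table (the cabinet's floor), y -36 mm and x -2 mm of cabinet_front, same axes. A case is home when its front is on this line (its x here is 0), at any y in the bay: it then rests against a stop at its back and stands 2 mm proud of the cabinet's front plane.
- case_front (a point): Boxed case: upright black plastic box with a paper spine, 142 deep (x), 26 wide (y), 125 mm tall, 0.18 to 0.35 kg. This point is the middle of the lower edge of its front (spine) face, 12 mm over the table; x points along its depth into the cabinet, z up. It stands free on the cabinet's floor in the bay, sliding on it, a little askew, its front 25 to 45 mm short of home.
- door (a joint): Angle (rad) about the upright hinge; grows as the door opens, to 1.65. A light spring (2 N at door_push when nearly shut) rests it at 1.2 to 1.6; unlatched it swings open again. It shuts onto rubber buffers (8 N per mm at door_push). How deep keeper and buffers sit was set by hand and is not measured: latched it reads between -0.06 and 0.045. Over 22 N is forcing it.
- door_hinge (a point): On the door's upright hinge axis, 140 mm over the table; 24 mm before the front plane (-x) and 107 mm to +y of cabinet_front. The door is a grey panel 12 mm thick, the axis in its mid-thickness plane, reaching from 7 to 197 mm from the axis; lower edge 14, top edge 164 mm over the table.
- door_push (a point): A good place to press on: a point on the door's outer face, 140 mm over the table, 162 mm from the hinge axis (35 mm from the free edge), above the latch. It swings with the door; x points square through the door from its outer to its inner face (the way to push), y along the door to the hinge, z up.
- latch (a joint): How far (m) the bevelled bolt is pressed in: 0 sprung out, at most 0.011. Riding over the keeper it goes in 7 mm (8 to 14 N at door_push), then springs back to 0, 1 to 2 mm into the buffers. Dark housing on the door's outer face at the free edge, 42 mm tall about 75 mm over the table, 27 out; the bolt sticks out 12 mm past the edge. The steel keeper is beside it on the cabinet.
- mug: White mug, 80 mm across, 90 mm tall, standing on the table. Origin under its centre. To be left alone.
- disc_stack: Stack of disc cases, 125 x 142 x 44 mm, on the table. Origin under its centre. To be left alone.
- pen_pot: Black pen pot, 70 mm across, 95 mm tall with pens up to 155 mm, on the table. Origin under its centre. To be left alone.
There are look-alikes about, which are no part of the job. Leave any brown look-alike of the part that bears case_front alone.

How it is judged:
On the way:
1. the case is home in the cabinet (front within 5 mm of its home line) while the door is still open (x of case_front in the frame of bay_home above -0.005 m and value of joint door above 0.4 rad), for 0.2 s.
At the end, for the whole second after the job is handed in: The door is shut (angle under 0.06 rad) with the bolt sprung out behind the keeper (pressed in less than 4 mm), and the boxed case is home (front within 5 mm of its home line) (value of joint door below 0.06 rad and value of joint latch below 0.004 m and x of case_front in the frame of bay_home above -0.005 m); the robot touches nothing.
It fails at once if the door is forced: pushed with more than 22 N (contact force between any of the fingers, the arm and door above 22 N).
It fails at once if the door is slammed: swinging shut faster than 1.5 rad/s (velocity of joint door below -1.5 rad/s).
It fails at once if a bystander is moved by more than 30 mm (distance of any of mug, disc_stack, pen_pot from where it was at the start of the episode above 0.03 m).
It also fails if it takes over 64 s, if anything falls off the work surface, if the arm or the gripper's body presses on something with over 40 N, if the wrist force passes 120 N, or if a joint passes its speed limit or range.

ROBOT

A 6-joint arm with a two-finger parallel gripper is mounted at the origin on the work surface. World frame = base frame: x ahead of the robot, y to its left, z up, the work surface at z = 0. Lengths are in m, angles in rad, forces in N, time in s.
With the tool pointing down it reaches from about 0.35 to 0.775 m from the base axis. Payload 5.5 kg.
Tool frame: the origin (TCP) lies between the finger pads; the fingertips stand 17 mm ahead of it and the grasp point (between the pads) lies 2 mm behind it; z points along the fingers, y is the line along which they close (so a half turn about z gives the same grasp; the last joint's range is limited). The gripper opens to 85 mm and grips with 20 to 120 N. Pads are 22 mm wide; open, the fingers measure 114 mm over their backs; the gripper's body (76 mm by 85 mm) begins 54 mm behind the grasp point. The pads swing forward as they close: fully open they stand 13 mm farther back than shut.
Start: joints at [-1.294, 0.313, 0.046, 1.304, 0, 1.431], TCP at [0.233, -0.526, 0.248] pointing down, gripper open.
Joint ranges: [-2.76, 2.76], [-0.86, 1.69], [-1.03, 1.26], [-2.2, 2.34], [-1.47, 1.5], [-3.14, 3.14]. Speed limits (rad/s): [2.57, 2.57, 3.14, 3.14, 3.14, 3.14].

INTERFACE

Orientations are given as a 3x3 rotation matrix whose columns are the frame's x, y, z axes.
In Python, from station import r gives the robot as it stands.
- The arm moves only by the tool arm_command, never from a script. Its argument "rows" is a list that holds one entry, the list of rows, each a list of 6 numbers: the shift along the tool's x, y, z in mm, then the turn, a rotation vector about the tool's x, y, z in rad. In form: [[[tx, ty, tz, rx, ry, rz], ...]]. A call has exactly 5 rows; each row is the pose to reach, as a shift and turn from the pose commanded when the call began, along the tool's axes at that moment; what a row does not reach only later rows make up. A row lasts 1/10 s, in which the tool goes at most 50 mm and 8.59 degrees, less where a joint would pass 70% of its speed; a pose out of reach is approached as far as the arm can. A call with a gripper value outside its range is refused whole. "hand" is the closure, from 0 (fully open) to 1 (shut), set as the call begins (left out, the last holds). The fingers move at their own pace and stop on an object; the grip force is fixed at half the most. Time passes only in rows, so rows that repeat a pose let the fingers close, or fill a call up. It gives the time, the measured TCP pose, the force, the opening and the grip force at its end, in the units of the state.
- r.get_obs(): the state, without advancing time (a new reading comes with each control period).
- r.read_camera(name): name is "scene" or "top" or "wrist"; returns (picture, depth): 420x560x3 uint8, red, green, blue; 420x560 float32, m along the optical axis (not along the pixel's ray), 0 where there is no reading.
- r.calibration(name): a dict with "camera_matrix" (3x3 intrinsics, pixels), "extrinsics" (4x4, takes a point from camera to world coordinates). Camera axes: x right, y down, z forward; pixel columns grow to the right and rows downward; lengths in m; the calibration is good to about 2 mm. The wrist camera is an equidistant fisheye: a pixel r from the principal point sees the ray r / f radians off the axis. A picture is of the moment at which its call begins: read the wrist's pose just before it. calibration takes no time and is no camera call; for the wrist camera it gives the pose at the moment of the call.
- r.finish_job(): hands the job in; it is judged then, once.
The state is a dict: "clock": time; "q": joint angles; "joint_vel": joint speeds; "effort": joint torques, N m; "tcp_pos": TCP position; "tool_rot": TCP orientation; "contact_force": force on the tool from outside, world axes, zero at the start; "moment": the same for the moment, N m; "grip_width": opening from 0.0 (shut) to 1.0 (fully open); "gripper_force": force on a finger pad.
Only numpy, scipy, OpenCV 4.12 (cv2) and the standard library are available. Lean on these libraries where they do the work, as an engineer would, in place of code of your own. Each camera call takes 0.05 s, during which the arm holds its last target. There are 200 camera calls.

## Working session

There is one attempt and no reset: what is moved stays moved. The work goes in short steps, Python scripts to look and compute and a tool call to move; the robot and the scene stay as the last step left them, time stands still between calls to the robot, and variables do not carry over. Pictures are saved under pics/ and viewed, at most 10 in all, crops included, and the job is handed in when it is done.

Besides the shell and the picture viewer there is one more tool, called after "Emit:" as name(argument=value, ...) on one line, values as JSON. arm_command: Moves the arm, as the interface text tells. Its arguments: {"type":"object","properties":{"rows":{"type":"array"},"hand":{"type":"number"}},"required":["rows"]}

```bash
ls; mkdir -p pics; python3 - <<'E'
from station import r
import cv2,numpy as np
for n in("scene","top"):
    p,d=r.read_camera(n); np.savez(n+".npz",p=p,d=d,**r.calibration(n)); cv2.imwrite(f"pics/{n}.png",p[:,:,::-1])
    print(n,r.calibration(n))
o=r.get_obs();print(o)
E
```

```text
pics
scene {'camera_matrix': array([[542.84058063,   0.        , 283.08565331],
       [  0.        , 542.84058063, 205.44895413],
       [  0.        ,   0.        ,   1.        ]]), 'extrinsics': array([[-0.45292068,  0.73305269, -0.50744123,  1.23130293],
       [ 0.89141656,  0.3822226 , -0.24347979,  0.35488752],
       [ 0.01547199, -0.56261855, -0.82657183,  1.29599474],
       [ 0.        ,  0.        ,  0.        ,  1.        ]])}
top {'camera_matrix': array([[464.09428448,   0.        , 288.04261575],
       [  0.        , 464.09428448, 208.93552445],
       [  0.        ,   0.        ,   1.        ]]), 'extrinsics': array([[-0.01117992, -0.99556874,  0.0933697 ,  0.37381581],
       [-0.99991553,  0.01051184, -0.00764398,  0.01360652],
       [ 0.00662862, -0.09344727, -0.99560216,  1.54303675],
       [ 0.        ,  0.        ,  0.        ,  1.        ]])}
{'clock': 0.1, 'q': array([-1.29359864e+00,  3.13958253e-01,  4.50819860e-02,  1.30362271e+00,
       -1.47739076e-05,  1.43120751e+00]), 'joint_vel': array([-0.00065034, -0.00126345,  0.00165952, -0.00017639, -0.00139509,
        0.0007002 ]), 'effort': array([ 2.00926181e-03, -4.81728137e+01,  2.99242312e+01,  1.28092279e-02,
       -1.28004895e-04,  8.40552801e-07]), 'tcp_pos': array([ 0.2326449 , -0.52535041,  0.24747495]), 'tool_rot': array([[ 9.14394607e-01,  4.04823754e-01, -4.80158268e-04],
       [ 4.04823978e-01, -9.14393175e-01,  1.63360584e-03],
       [ 2.22269008e-04, -1.68813995e-03, -9.99998550e-01]]), 'contact_force': array([ 0.10102707, -0.32171729, -0.38607433]), 'moment': array([-0.0004241 ,  0.02050221, -0.04924488]), 'gripper_force': 0.0, 'grip_width': 0.9967682742901737}
```

View pics/scene.png

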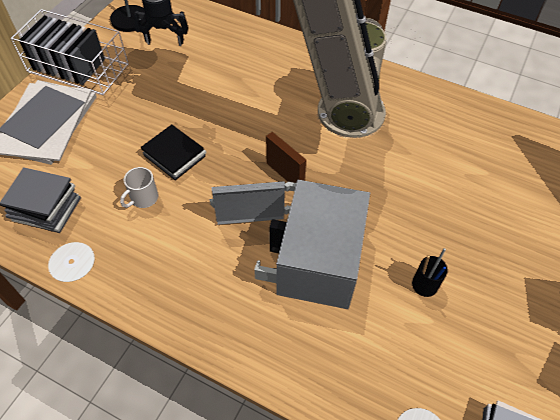

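View pics/top.png

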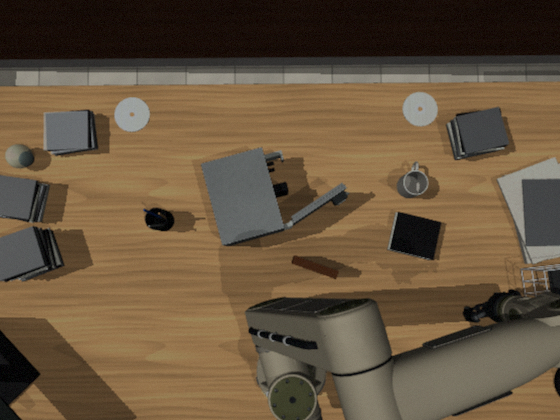

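The scene picture shows the grey cabinet (320,240), its open door (250,203), the black case front (277,235) and the brown look-alike (285,155). In the top picture the cabinet is at (243,196), the case at (281,189), the hinge at about (288,224) and the door edge at about (345,188).

```bash
cat > h.py <<'E'
import numpy as np,cv2
def cloud(n):
    z=np.load(n+".npz"); K,E,d=z['camera_matrix'],z['extrinsics'],z['d']
    v,u=np.mgrid[:420,:560]
    P=np.stack([(u-K[0,2])/K[0,0]*d,(v-K[1,2])/K[1,1]*d,d],-1)@E[:3,:3].T+E[:3,3]
    P[d==0]=np.nan
    return P,z['p']
E
python3 - <<'E'
from h import *
for n in("top","scene"):
    P,p=cloud(n)
    v,u=np.mgrid[:420,:560]
    if n=="top": box=(u>190)&(u<300)&(v>140)&(v<255)
    else: box=(u>265)&(u<380)&(v>170)&(v<312)
    m=box&(abs(P[...,2]-.172)<.008)
    k,l,s,c=cv2.connectedComponentsWithStats(m.astype('uint8')); i=1+s[1:,4].argmax()
    Q=P[l==i]; print(n,len(Q),'z',np.median(Q[:,2]))
    rc=cv2.minAreaRect(Q[:,:2].astype('float32')*1000); print(rc,cv2.boxPoints(rc).round(1).tolist())
    if n=="top":
        # case
        b=(u>268)&(u<300)&(v>175)&(v<205)&(P[...,2]>.12)&(P[...,2]<.15)
        C=P[b];print('case',len(C),cv2.minAreaRect(C[:,:2].astype('float32')*1000),cv2.boxPoints(cv2.minAreaRect(C[:,:2].astype('float32')*1000)).round(1).tolist())
        b=(u>280)&(u<352)&(v>175)&(v<232)&(P[...,2]>.15)&(P[...,2]<.175)&~(l==i)
    else: b=(u>205)&(u<300)&(v>175)&(v<230)&(P[...,2]>.15)&(P[...,2]<.168)
    D=P[b];rc=cv2.minAreaRect(D[:,:2].astype('float32')*1000)
    print('door',len(D),rc,cv2.boxPoints(rc).round(1).tolist(), cv2.fitLine(D[:,:2].astype('float32')*1000,cv2.DIST_HUBER,0,.01,.01).ravel())
P,p=cloud("top")
for nm,(u0,u1,v0,v1) in dict(mug=(395,430,160,200),brown=(290,342,253,280),pot=(143,176,204,234)).items():
    Q=P[v0:v1,u0:u1].reshape(-1,3);Q=Q[Q[:,2]>.03];print(nm,Q.min(0).round(3),Q.max(0).round(3))
E
```

```text
top 5345 z 0.17295352633908978
((546.1157836914062, 139.08868408203125), (253.9447021484375, 190.5250244140625), 14.899895668029785) [[398.8999938964844, 198.5], [447.8999938964844, 14.399999618530273], [693.2999877929688, 79.69999694824219], [644.2999877929688, 263.79998779296875]]
case 129 ((573.9942626953125, 25.20492935180664), (26.060104370117188, 43.038761138916016), 13.911675453186035) [[556.2000122070312, 43.0], [566.5, 1.2000000476837158], [591.7999877929688, 7.400000095367432], [581.5, 49.20000076293945]]
door 500 ((513.5888671875, -73.28785705566406), (23.28016471862793, 226.9230194091797), 34.1841926574707) [[440.20001220703125, 14.0], [567.7000122070312, -173.6999969482422], [587.0, -160.60000610351562], [459.5, 27.100000381469727]] [  0.56205654  -0.82709885 516.053      -77.67737   ]
scene 6890 z 0.17145330375018342
((547.5028686523438, 143.1656494140625), (257.25469970703125, 190.69715881347656), 15.086895942687988) [[398.5, 201.6999969482422], [448.1000061035156, 17.600000381469727], [696.5, 84.5999984741211], [646.9000244140625, 268.70001220703125]]
door 584 ((519.4927978515625, -43.472572326660156), (241.46263122558594, 137.73788452148438), 87.71326446533203) [[445.8999938964844, -161.39999389648438], [583.5, -166.89999389648438], [593.0999755859375, 74.4000015258789], [455.5, 79.9000015258789]] [  0.5494707  -0.835513  521.06085   -75.72801  ]
mug [ 0.553 -0.442  0.03 ] [ 0.665 -0.362  0.099]
brown [ 0.295 -0.147  0.056] [ 0.366 -0.008  0.134]
pot [0.451 0.379 0.03 ] [0.52  0.45  0.158]
```

```bash
cat >> h.py <<'E'
from scipy.spatial.transform import Rotation as Ro
a=np.radians(15.0)
CX=np.array([-np.sin(a),np.cos(a),0]); CY=np.array([-np.cos(a),-np.sin(a),0])
CF=np.array([.5625,.0465,0]); H=CF-.024*CX+.107*CY
def frame(xd,tilt):   # tool x along horizontal xd, fingers tipped toward xd by tilt deg
    t=np.radians(tilt); z=np.array([0,0,-np.cos(t)])+np.sin(t)*xd
    y=np.cross([0,0,-1.],xd); return np.stack([np.cross(y,z),y,z],1)
def delta(p,R,tip,T):  # tip target
    q=tip-.017*T[:,2]
    return np.r_[(R.T@(q-p)*1000).round(1),Ro.from_matrix(R.T@T).as_rotvec().round(3)]
def cab(x,y,z): return CF+x*CX+y*CY+np.array([0,0,z])
E
python3 - <<'E'
from station import r
from h import *
o=r.get_obs(); T=frame(CX,20)
print(H)
print(delta(o['tcp_pos'],o['tool_rot'],cab(-.10,-.005,.23),T))
E
```

```text
[ 0.46535759 -0.00437586  0.        ]
[ 5.217e+02 -2.840e+02  2.100e+00  2.460e-01  2.870e-01 -1.401e+00]
```

Emit:
arm_command(rows=[[[522,-284,0,0.246,0.287,-1.401],[522,-284,0,0.246,0.287,-1.401],[522,-284,0,0.246,0.287,-1.401],[522,-284,0,0.246,0.287,-1.401],[522,-284,0,0.246,0.287,-1.401]]], hand=1)

```text
clock: 0.6
tcp_pos: [0.3858, -0.326, 0.2481]
tool_rot: [[0.409, 0.913, 0.015], [0.895, -0.404, 0.191], [0.18, -0.065, -0.981]]
contact_force: [0.1, -0.6, 0.1]
grip_width: 0.145
gripper_force: 0.0
```

```bash
python3 - <<'E'
from station import r
from h import *
o=r.get_obs(); T=frame(CX,20)
print(o['clock'],o['tcp_pos'],o['q'],o['grip_width'])
print(delta(o['tcp_pos'],o['tool_rot'],cab(-.10,-.005,.23),T))
E
```

```text
0.6 [ 0.38584081 -0.32595717  0.24809924] [-0.93251529  0.28362953 -0.01155625  1.42182703  0.12627627  1.0514706 ] 0.14460471551933704
[ 3.279e+02  8.110e+01  5.710e+01  1.180e-01  1.390e-01 -6.710e-01]
```

Emit:
arm_command(rows=[[[328,81,57,0.118,0.139,-0.671],[328,81,57,0.118,0.139,-0.671],[328,81,57,0.118,0.139,-0.671],[328,81,57,0.118,0.139,-0.671],[328,81,57,0.118,0.139,-0.671]]])

```text
clock: 1.1
tcp_pos: [0.5395, -0.1287, 0.2457]
tool_rot: [[-0.242, 0.966, -0.089], [0.908, 0.258, 0.33], [0.342, -0.001, -0.94]]
contact_force: [1.1, -0.0, -0.2]
grip_width: -0.0
gripper_force: 0.0
```

```bash
cat > go.py <<'E'
import sys
from station import r
from h import *
o=r.get_obs(); x,y,z,t=map(float,sys.argv[1:5])
print(o['clock'],'q',o['q'].round(2),'F cab',(o['contact_force']@np.stack([CX,CY,[0,0,1]],1)).round(1))
tip=o['tcp_pos']+.017*o['tool_rot'][:,2]-CF; print('tip cab',tip@CX,tip@CY,tip[2])
print(delta(o['tcp_pos'],o['tool_rot'],cab(x,y,z),frame(CX,t)))
E
python3 go.py -.1 -.005 .23 20
```

```text
1.1 q [-0.51  0.45  0.19  1.56  0.25  0.77] F cab [-0.3 -1.  -0.2]
tip cab -0.1574399048471783 0.06756113657778294 0.2297626289094469
[ 5.41e+01  7.25e+01  1.94e+01 -1.00e-03 -0.00e+00 -1.00e-03]
```

Emit:
arm_command(rows=[[[27,36,10,0,0,0],[54,72,19,0,0,0],[54,72,19,0,0,0],[54,72,19,0,0,0],[54,72,19,0,0,0]]])

```text
clock: 1.6
tcp_pos: [0.5931, -0.0572, 0.2466]
tool_rot: [[-0.237, 0.967, -0.088], [0.91, 0.253, 0.329], [0.341, -0.002, -0.94]]
contact_force: [0.5, 0.3, -0.1]
grip_width: 0.0
gripper_force: 0.0
```

```bash
python3 - <<'E'
from station import r
import cv2,numpy as np
for n in("wrist","top"):
    p,d=r.read_camera(n); np.savez(n+".npz",p=p,d=d,**r.calibration(n)); cv2.imwrite(f"pics/{n}2.png",p[:,:,::-1])
E
python3 go.py -.085 -.005 .08 20
```

```text
1.7 q [-0.37  0.5   0.27  1.55  0.28  0.92] F cab [0.1 0.4 0.3]
tip cab -0.10297033036794813 -0.002557485327391954 0.23090627544872894
[-3.45e+01  2.50e+00  1.48e+02  1.00e-03  1.00e-03 -7.00e-03]
```

View pics/wrist2.png

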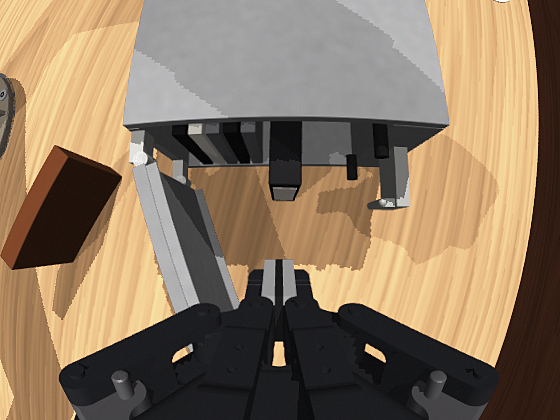

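The wrist view shows the case spine at (285,193), the shut fingers at (278,265), the door to the left (190,230) clear of the gripper, and the buffers at (352,165)/(380,140) and keeper (395,185) on the right. I'll descend in front of the case.

Emit:
arm_command(rows=[[[-9,2,37,0,0,0],[-17,4,74,0,0,0],[-26,5,111,0,0,0],[-35,5,148,0,0,-0.007],[-35,5,148,0,0,-0.007]]])

```text
clock: 2.2
tcp_pos: [0.5899, -0.0384, 0.0912]
tool_rot: [[-0.24, 0.966, -0.095], [0.907, 0.258, 0.332], [0.345, -0.007, -0.938]]
contact_force: [-1.5, 0.6, -0.2]
grip_width: 0.002
gripper_force: 0.0
```

```bash
python3 go.py -.05 -.007 .08 20
```

```text
2.2 q [-0.34  0.57  0.    1.21  0.29  0.94] F cab [ 0.9  1.3 -0.2]
tip cab -0.08317479974908533 -0.004377561115911839 0.07526702789017937
[ 3.28e+01  2.50e+00  7.00e+00 -6.00e-03 -4.00e-03 -3.00e-03]
```

Emit:
arm_command(rows=[[[7,1,3,0,0,0],[14,2,6,0,0,0],[21,2,8,0,0,0],[28,2,10,0,0,0],[35,2,12,0,0,0]]])

```text
clock: 2.7
tcp_pos: [0.5869, -0.0018, 0.0977]
tool_rot: [[-0.246, 0.966, -0.085], [0.908, 0.26, 0.328], [0.339, 0.003, -0.941]]
contact_force: [1.7, -0.7, 0.1]
grip_width: -0.005
gripper_force: 0.7
```

```bash
python3 go.py -.012 -.007 .08 20
```

```text
2.7 q [-0.28  0.54 -0.04  1.18  0.3   1.  ] F cab [-1.1 -1.4  0.1]
tip cab -0.04723134775015098 -0.01108975796236737 0.08171269422151442
[ 3.25e+01 -4.00e+00  1.35e+01  3.00e-03  3.00e-03  3.00e-03]
```

Contact with the case is light. I'll keep pushing.

Emit:
arm_command(rows=[[[5,-1,2,0,0,0],[9,-2,3,0,0,0],[14,-3,5,0,0,0],[18,-3,7,0,0,0],[23,-3,8,0,0,0]]])

```text
clock: 3.2
tcp_pos: [0.5767, 0.0208, 0.0965]
tool_rot: [[-0.244, 0.966, -0.088], [0.908, 0.26, 0.329], [0.341, 0.001, -0.94]]
contact_force: [-0.2, -0.4, -0.3]
grip_width: -0.002
gripper_force: 0.4
```

```bash
python3 go.py -.012 -.007 .08 20
```

```text
3.2 q [-0.25  0.51 -0.08  1.15  0.3   1.03] F cab [-0.3  0.3 -0.3]
tip cab -0.02266651255620641 -0.00707621679699848 0.08048234576218928
[ 9.8e+00 -1.0e-01  4.1e+00  0.0e+00  1.0e-03  1.0e-03]
```

Emit:
arm_command(rows=[[[2,0,0.7,0,0,0],[4,0,1.4,0,0,0],[6,0,2.1,0,0,0],[8,0,2.8,0,0,0],[8,0,2.8,0,0,0]]])

```text
clock: 3.7
tcp_pos: [0.5747, 0.029, 0.0968]
tool_rot: [[-0.245, 0.966, -0.088], [0.908, 0.26, 0.33], [0.341, 0.001, -0.94]]
contact_force: [-0.0, -0.3, -0.3]
grip_width: -0.003
gripper_force: 0.0
```

```bash
python3 - <<'E'
from station import r
import cv2,numpy as np
p,d=r.read_camera("wrist"); cv2.imwrite("pics/wrist3.png",cv2.resize(p[100:320,150:430,::-1],None,fx=2,fy=2))
E
python3 go.py -.012 -.007 .08 20
```

```text
3.75 q [-0.24  0.51 -0.09  1.14  0.3   1.04] F cab [0.4 0.9 0.8]
tip cab -0.014281706116420023 -0.007270448284373277 0.08087313502231286
[ 1.8e+00 -3.0e-01  1.6e+00  1.0e-03  1.0e-03  2.0e-03]
```

View pics/wrist3.png

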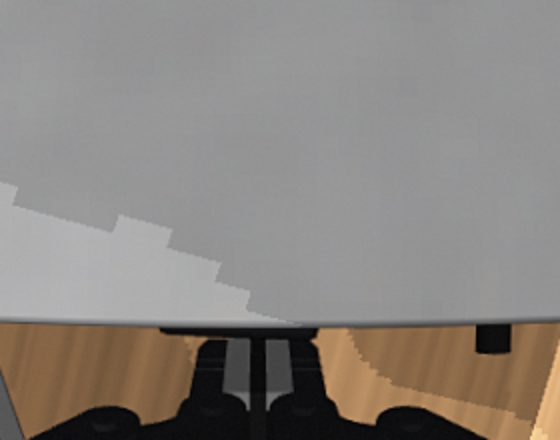

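The cabinet edge is at row 322, and the dark case's edge still stands slightly proud at (240,331). No stop force yet, so I'll creep further.

Emit:
arm_command(rows=[[[0.8,0,0.3,0,0,0],[1.6,0,0.6,0,0,0],[2.4,0,0.9,0,0,0],[3.2,0,1.2,0,0,0],[3.2,0,1.2,0,0,0]]])

```text
clock: 4.25
tcp_pos: [0.5741, 0.0319, 0.0969]
tool_rot: [[-0.245, 0.966, -0.087], [0.908, 0.26, 0.329], [0.34, 0.002, -0.94]]
contact_force: [0.4, -1.4, 0.3]
grip_width: -0.005
gripper_force: 0.8
```

Emit:
arm_command(rows=[[[0.5,0,0.2,0,0,0],[1,0,0.4,0,0,0],[1.5,0,0.5,0,0,0],[2,0,0.7,0,0,0],[2,0,0.7,0,0,0]]])

```text
clock: 4.75
tcp_pos: [0.5748, 0.0325, 0.097]
tool_rot: [[-0.245, 0.966, -0.085], [0.909, 0.259, 0.326], [0.337, 0.003, -0.941]]
contact_force: [2.7, -7.2, -0.2]
grip_width: -0.001
gripper_force: 3.7
```

Emit:
arm_command(rows=[[[0.3,0,0.1,0,0,0],[0.6,0,0.2,0,0,0],[1,0,0.3,0,0,0],[1,0,0.3,0,0,0],[1,0,0.3,0,0,0]]])

```text
clock: 5.25
tcp_pos: [0.575, 0.0327, 0.097]
tool_rot: [[-0.245, 0.966, -0.084], [0.91, 0.259, 0.325], [0.336, 0.004, -0.942]]
contact_force: [2.9, -9.7, -2.0]
grip_width: -0.002
gripper_force: 4.9
```

```bash
python3 go.py -.10 -.007 .08 20
```

```text
5.25 q [-0.23  0.5  -0.1   1.14  0.3   1.05] F cab [-10.1  -0.3  -2. ]
tip cab -0.010869001019822676 -0.008562618114740933 0.0810085142513125
[-8.44e+01 -1.50e+00 -2.90e+01  3.00e-03  7.00e-03  1.00e-03]
```

Firm stop; the case is home. I'll back off and rise.

Emit:
arm_command(rows=[[[-20,0,-7,0,0,0],[-45,0,-16,0,0,0],[-70,0,-25,0,0,0],[-58,0,-60,0,0,0],[-45,0,-100,0,0,0]]])

```text
clock: 5.75
tcp_pos: [0.5915, -0.0386, 0.1744]
tool_rot: [[-0.242, 0.966, -0.092], [0.907, 0.259, 0.332], [0.345, -0.003, -0.939]]
contact_force: [1.3, -0.2, 0.9]
grip_width: -0.0
gripper_force: 0.0
```

Emit:
arm_command(rows=[[[15,0,-40,0,0,0],[28,0,-80,0,0,0],[32,0,-90,0,0,0],[32,0,-90,0,0,0],[32,0,-90,0,0,0]]])

```text
clock: 6.25
tcp_pos: [0.5926, -0.0389, 0.2699]
tool_rot: [[-0.245, 0.966, -0.089], [0.907, 0.26, 0.33], [0.342, 0.0, -0.94]]
contact_force: [0.2, 0.6, -0.3]
grip_width: -0.001
gripper_force: 0.0
```

```bash
python3 - <<'E'
from station import r
from h import *
import cv2
for n in ("wrist","top"):
    p,d=r.read_camera(n); np.savez(n+".npz",p=p,d=d,**r.calibration(n))
    if n=="wrist": cv2.imwrite("pics/wrist4.png",p[:,:,::-1])
o=r.get_obs();print(o['clock'],o['tcp_pos'])
z=np.load("wrist.npz");d=z['d'];K,E=z['camera_matrix'],z['extrinsics']
v,u=np.mgrid[:420,:560];X=(u-K[0,2])/K[0,0];Y=(v-K[1,2])/K[1,1];t=np.hypot(X,Y);s=np.tan(t)/np.maximum(t,1e-9)
P=np.stack([X*s*d,Y*s*d,d],-1)@E[:3,:3].T+E[:3,3]
C=P-CF;cx,cy=C@CX,C@CY
np.save("cabpts.npy",np.stack([cx,cy,P[...,2]],-1))
for lo,hi in((-.024,.0),(-.012,.0),(-.09,-.03)):
    m=(d>0)&(cy>lo)&(cy<hi)&(P[...,2]>.05)&(P[...,2]<.13)&(cx>-.06)&(cx<.06); print(lo,hi,m.sum(),np.percentile(cx[m],[2,10,50]).round(4) if m.any() else 0)
# door points from wrist
m=(d>0)&(P[...,2]>.155)&(P[...,2]<.168)&(cx<-.03)&(cy>.0)&(cy<.13)&(u<270)
print(m.sum()); 
if m.sum()>20: print(cv2.fitLine(np.stack([cx[m],cy[m]],1).astype('float32'),cv2.DIST_HUBER,0,.01,.01).ravel())
E
```

```text
6.35 [ 0.5921195  -0.0388606   0.26903677]
-0.024 0.0 263 [-0.0032 -0.003  -0.0027]
-0.012 0.0 187 [-0.0031 -0.003  -0.0027]
-0.09 -0.03 29 [0.0015 0.004  0.0121]
3007
[ 0.95227265  0.30524877 -0.07872136  0.08318991]
```

View pics/wrist4.png

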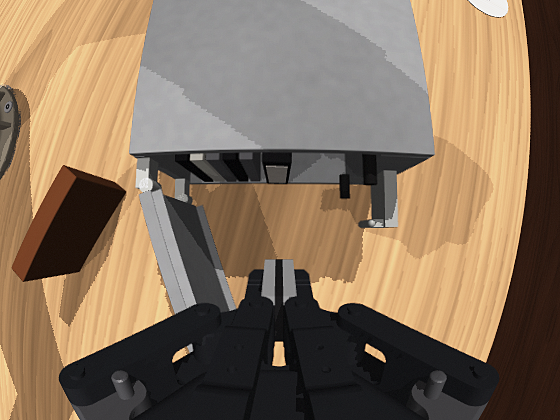

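The case is home (front at −3 mm, expected −2). In the picture its face sits flush at (277,174). The door is still open, at about 1.26 rad. Next I'll cross to its outer side.

```bash
cat > door.py <<'E'
import sys
from station import r
from h import *
# args: triples theta,clearance,z ; finger half-thickness .011
o=r.get_obs(); p,R=o['tcp_pos'],o['tool_rot']
print(o['clock'],'q',o['q'].round(2),'F tool',(R.T@o['contact_force']).round(1))
def tipat(th,c,z):
    u=-np.sin(th)*CX-np.cos(th)*CY; n=np.cos(th)*CX-np.sin(th)*CY
    return H+.162*u-(.017+c)*n+np.array([0,0,z]),n
t=p+.017*R[:,2]-H; X,Y=t@CX,t@CY
rad=np.hypot(X,Y); print('tip rel hinge r',rad.round(4),'z',t[2].round(3),'th',round(np.arctan2(-X,-Y)-np.arcsin(.017/rad),4))
for s in sys.argv[1:]:
    th,c,z=map(float,s.split(',')); tip,n=tipat(th,c,z); print(s,delta(p,R,tip,frame(n,15)).tolist())
E
python3 door.py 1.26,.045,.23
```

```text
6.35 q [-0.34  0.49  0.31  1.59  0.29  0.94] F tool [-0.6 -0.   0.7]
tip rel hinge r 0.1285 z 0.253 th 0.3557
1.26,.045,.23 [-109.5, -127.3, -15.7, -0.381, -0.075, 1.203]
```

Emit:
arm_command(rows=[[[-109,-127,-16,-0.381,-0.075,1.203],[-109,-127,-16,-0.381,-0.075,1.203],[-109,-127,-16,-0.381,-0.075,1.203],[-109,-127,-16,-0.381,-0.075,1.203],[-109,-127,-16,-0.381,-0.075,1.203]]])

```text
clock: 6.85
tcp_pos: [0.496, -0.1784, 0.2463]
tool_rot: [[0.459, 0.879, 0.126], [0.839, -0.476, 0.265], [0.293, -0.016, -0.956]]
contact_force: [0.0, 0.8, -0.9]
grip_width: 0.003
gripper_force: 0.0
```

```bash
python3 door.py 1.26,.045,.23
```

```text
6.85 q [-0.66  0.24 -0.09  1.31  0.29  1.4 ] F tool [ 0.4 -0.3  1. ]
tip rel hinge r 0.1727 z 0.23 th 1.5429
1.26,.045,.23 [2.2, 0.3, 0.6, -0.153, -0.031, 0.478]
```

Finish the turn, then descend to z = 0.13.

Emit:
arm_command(rows=[[[2,0,0,-0.153,-0.031,0.478],[2,0,0,-0.153,-0.031,0.478],[2,0,0,-0.153,-0.031,0.478],[2,0,0,-0.153,-0.031,0.478],[2,0,0,-0.153,-0.031,0.478]]])

```text
clock: 7.35
tcp_pos: [0.4982, -0.1736, 0.248]
tool_rot: [[0.805, 0.552, 0.218], [0.533, -0.834, 0.142], [0.26, 0.002, -0.966]]
contact_force: [0.2, -0.5, -0.9]
grip_width: 0.003
gripper_force: 0.0
```

```bash
python3 door.py 1.26,.04,.13
```

```text
7.35 q [-0.62  0.12 -0.23  1.13  0.24  1.95] F tool [-0.3  0.5  0.9]
tip rel hinge r 0.1708 z 0.232 th 1.5174
1.26,.04,.13 [-23.8, 1.8, 98.8, -0.001, -0.001, 0.012]
```

Emit:
arm_command(rows=[[[-6,0,25,0,0,0],[-12,1,50,0,0,0],[-18,2,75,0,0,0],[-24,2,99,0,0,0.012],[-24,2,99,0,0,0.012]]])

```text
clock: 7.85
tcp_pos: [0.5, -0.1736, 0.1431]
tool_rot: [[0.813, 0.542, 0.213], [0.522, -0.84, 0.146], [0.258, -0.007, -0.966]]
contact_force: [-0.1, -0.9, 0.1]
grip_width: -0.002
gripper_force: 0.0
```

```bash
python3 door.py 1.26,.02,.13 1.26,0,.13 1.1,0,.13
```

```text
7.85 q [-0.62  0.2  -0.4   0.88  0.24  1.96] F tool [-0.5  0.7 -0.2]
tip rel hinge r 0.1711 z 0.127 th 1.5072
1.26,.02,.13 [21.3, 1.0, 2.2, -0.007, 0.001, -0.001]
1.26,0,.13 [40.6, 1.0, 7.4, -0.007, 0.001, -0.001]
1.1,0,.13 [65.8, 2.4, 14.1, 0.034, 0.001, -0.156]
```

Emit:
arm_command(rows=[[[8,0,1,0,0,0],[16,1,2,0,0,0],[24,1,3,0,0,0],[30,1,5,0,0,0],[36,1,6,0,0,0]]])

```text
clock: 8.35
tcp_pos: [0.5348, -0.1562, 0.1519]
tool_rot: [[0.811, 0.542, 0.221], [0.524, -0.84, 0.14], [0.261, 0.002, -0.965]]
contact_force: [0.3, -0.0, 0.8]
grip_width: -0.003
gripper_force: 0.0
```

```bash
python3 door.py 1.26,0,.13 1.2,0,.13 1.14,0,.13 1.08,0,.13 1.02,0,.13
```

```text
8.35 q [-0.55  0.22 -0.35  0.88  0.24  2.03] F tool [ 0.4  0.2 -0.8]
tip rel hinge r 0.1664 z 0.135 th 1.2747
1.26,0,.13 [1.0, -3.3, 5.9, 0.002, -0.003, 0.001]
1.2,0,.13 [10.4, -2.3, 8.5, 0.018, -0.003, -0.057]
1.14,0,.13 [19.8, -1.9, 11.0, 0.033, -0.003, -0.115]
1.08,0,.13 [29.3, -2.0, 13.6, 0.049, -0.002, -0.173]
1.02,0,.13 [38.7, -2.8, 16.2, 0.064, -0.002, -0.231]
```

Emit:
arm_command(rows=[[[5,-3,4,0.01,0,-0.03],[12,-2,7,0.02,0,-0.07],[20,-2,10,0.033,0,-0.115],[29,-2,13,0.049,0,-0.173],[38,-3,15,0.064,0,-0.231]]])

```text
clock: 8.85
tcp_pos: [0.5665, -0.1319, 0.1463]
tool_rot: [[0.662, 0.728, 0.178], [0.703, -0.686, 0.19], [0.26, -0.001, -0.966]]
contact_force: [0.1, -1.5, -0.7]
grip_width: -0.003
gripper_force: 0.7
```

```bash
python3 door.py .96,0,.13 .9,0,.13 .84,0,.13 .78,0,.13 .72,0,.13
```

```text
8.85 q [-0.49  0.3  -0.25  0.95  0.25  1.84] F tool [-1.2  1.1  0.4]
tip rel hinge r 0.1622 z 0.13 th 1.0303
.96,0,.13 [11.1, 1.9, 2.8, 0.014, -0.001, -0.056]
.9,0,.13 [20.5, 2.3, 5.4, 0.03, -0.001, -0.114]
.84,0,.13 [30.0, 2.1, 7.9, 0.045, -0.001, -0.172]
.78,0,.13 [39.4, 1.4, 10.5, 0.061, -0.001, -0.23]
.72,0,.13 [48.8, 0.1, 13.0, 0.076, -0.001, -0.287]
```

Emit:
arm_command(rows=[[[11,2,3,0.014,0,-0.056],[20,2,5,0.03,0,-0.114],[30,2,8,0.045,0,-0.172],[39,1,10,0.061,0,-0.23],[49,0,13,0.076,0,-0.287]]])

```text
clock: 9.35
tcp_pos: [0.6011, -0.0951, 0.1464]
tool_rot: [[0.428, 0.897, 0.115], [0.866, -0.443, 0.233], [0.26, 0.0, -0.966]]
contact_force: [-1.3, -1.2, 0.9]
grip_width: 0.002
gripper_force: 0.9
```

```bash
python3 door.py .67,0,.13 .62,0,.13 .56,0,.13 .5,0,.13 .44,0,.13
```

```text
9.35 q [-0.41  0.39 -0.12  1.05  0.26  1.62] F tool [-1.4 -0.6 -1.3]
tip rel hinge r 0.1628 z 0.13 th 0.7195
.67,0,.13 [7.8, 1.0, 2.1, 0.013, -0.001, -0.049]
.62,0,.13 [15.7, 1.4, 4.2, 0.026, -0.001, -0.097]
.56,0,.13 [25.1, 1.4, 6.8, 0.042, -0.001, -0.155]
.5,0,.13 [34.6, 0.9, 9.3, 0.057, -0.001, -0.213]
.44,0,.13 [44.0, -0.3, 11.9, 0.073, -0.001, -0.271]
```

Emit:
arm_command(rows=[[[8,1,2,0.013,0,-0.049],[16,1,4,0.026,0,-0.097],[25,1,7,0.042,0,-0.155],[34,1,9,0.057,0,-0.213],[42,0,11,0.07,0,-0.26]]])

```text
clock: 9.85
tcp_pos: [0.6205, -0.0563, 0.1466]
tool_rot: [[0.182, 0.982, 0.049], [0.948, -0.188, 0.255], [0.26, 0.0, -0.966]]
contact_force: [0.2, -2.3, -1.3]
grip_width: -0.002
gripper_force: 1.0
```

```bash
python3 door.py .4,0,.13 .36,0,.13 .32,0,.13 .28,0,.13 .24,0,.13
```

```text
9.85 q [-0.34  0.46 -0.01  1.14  0.26  1.42] F tool [-2.4  0.6  0.7]
tip rel hinge r 0.1631 z 0.13 th 0.4534
.4,0,.13 [8.4, 0.7, 2.4, 0.013, -0.001, -0.05]
.36,0,.13 [14.7, 1.1, 4.1, 0.024, -0.001, -0.088]
.32,0,.13 [21.0, 1.2, 5.8, 0.034, -0.001, -0.127]
.28,0,.13 [27.3, 1.1, 7.5, 0.044, -0.001, -0.165]
.24,0,.13 [33.6, 0.7, 9.2, 0.055, -0.001, -0.204]
```

Emit:
arm_command(rows=[[[7,0.5,2,0.013,0,-0.05],[14,1,4,0.024,0,-0.088],[21,1,6,0.034,0,-0.127],[27,1,7.5,0.044,0,-0.165],[33,1,9,0.055,0,-0.204]]])

```text
clock: 10.35
tcp_pos: [0.628, -0.0227, 0.1468]
tool_rot: [[-0.021, 1.0, -0.005], [0.965, 0.021, 0.26], [0.26, 0.001, -0.966]]
contact_force: [-0.6, -2.4, -1.3]
grip_width: -0.001
gripper_force: 1.1
```

```bash
python3 door.py .22,0,.13 .2,0,.13 .18,0,.13 .16,0,.13 .14,0,.13
```

```text
10.35 q [-0.28  0.5   0.05  1.2   0.25  1.26] F tool [-2.7 -0.6  0.6]
tip rel hinge r 0.1632 z 0.13 th 0.243
.22,0,.13 [3.5, 0.2, 1.4, 0.006, -0.001, -0.02]
.2,0,.13 [6.6, 0.5, 2.2, 0.011, -0.001, -0.039]
.18,0,.13 [9.8, 0.8, 3.1, 0.016, -0.001, -0.058]
.16,0,.13 [12.9, 1.0, 3.9, 0.021, -0.001, -0.078]
.14,0,.13 [16.1, 1.1, 4.8, 0.027, -0.001, -0.097]
```

Emit:
arm_command(rows=[[[3.2,0.2,1,0.006,0,-0.02],[6.4,0.5,2,0.011,0,-0.039],[9.6,0.8,3,0.016,0,-0.058],[13,1,4,0.021,0,-0.078],[16,1,4.6,0.027,0,-0.097]]])

```text
clock: 10.85
tcp_pos: [0.629, -0.0063, 0.1469]
tool_rot: [[-0.116, 0.993, -0.031], [0.959, 0.12, 0.258], [0.26, 0.001, -0.966]]
contact_force: [1.3, -1.8, -1.3]
grip_width: -0.0
gripper_force: 1.0
```

Emit:
arm_command(rows=[[[2,0,0.5,0.003,0,-0.012],[4,0,1,0.006,0,-0.024],[6,0,1.5,0.009,0,-0.036],[8,0,2,0.012,0,-0.048],[8,0,2,0.012,0,-0.048]]])

```text
clock: 11.35
tcp_pos: [0.628, 0.0022, 0.1471]
tool_rot: [[-0.163, 0.986, -0.042], [0.952, 0.168, 0.257], [0.26, 0.001, -0.965]]
contact_force: [0.7, -1.0, 0.4]
grip_width: 0.002
gripper_force: 0.7
```

```bash
python3 door.py .08,0,.13 .06,0,.13 .04,0,.13 
```

```text
11.35 q [-0.23  0.52  0.09  1.24  0.24  1.15] F tool [-1.   0.5 -0.6]
tip rel hinge r 0.1622 z 0.131 th 0.0895
.08,0,.13 [1.3, 0.9, 1.1, 0.005, -0.002, -0.012]
.06,0,.13 [4.5, 1.2, 1.9, 0.01, -0.002, -0.031]
.04,0,.13 [7.6, 1.5, 2.8, 0.015, -0.002, -0.05]
```

Emit:
arm_command(rows=[[[0.6,0.2,0.2,0.002,0,-0.004],[1.2,0.4,0.4,0.003,0,-0.008],[1.8,0.6,0.6,0.004,0,-0.012],[2.4,0.8,0.8,0.005,0,-0.016],[3,0.9,1,0.006,0,-0.02]]])

```text
clock: 11.85
tcp_pos: [0.6281, 0.005, 0.1468]
tool_rot: [[-0.182, 0.982, -0.049], [0.948, 0.189, 0.256], [0.26, 0.0, -0.966]]
contact_force: [-0.5, -2.0, 1.8]
grip_width: 0.004
gripper_force: 1.0
```

Emit:
arm_command(rows=[[[0.5,0,0.1,0,0,-0.003],[1,0,0.2,0,0,-0.006],[1.5,0,0.4,0,0,-0.009],[2,0,0.5,0,0,-0.012],[2.5,0,0.7,0,0,-0.015]]])

```text
clock: 12.35
tcp_pos: [0.6281, 0.0061, 0.1468]
tool_rot: [[-0.196, 0.979, -0.048], [0.946, 0.202, 0.253], [0.257, 0.005, -0.966]]
contact_force: [-0.5, -7.7, 3.0]
grip_width: -0.001
gripper_force: 3.9
```

Emit:
arm_command(rows=[[[0.3,0,0.1,0,0,-0.002],[0.6,0,0.2,0,0,-0.003],[0.9,0,0.2,0,0,-0.004],[1.2,0,0.3,0,0,-0.005],[1.5,0,0.4,0,0,-0.006]]])

```text
clock: 12.85
tcp_pos: [0.6279, 0.0073, 0.1469]
tool_rot: [[-0.202, 0.978, -0.047], [0.945, 0.207, 0.252], [0.257, 0.006, -0.966]]
contact_force: [0.3, -8.5, 2.4]
grip_width: 0.002
gripper_force: 4.2
```

```bash
python3 door.py 
```

```text
12.85 q [-0.22  0.52  0.09  1.24  0.24  1.12] F tool [-7.5 -1.5 -4.5]
tip rel hinge r 0.1626 z 0.13 th 0.0588
```

Emit:
arm_command(rows=[[[0.4,0,0.1,0,0,-0.002],[0.8,0,0.2,0,0,-0.004],[1.2,0,0.3,0,0,-0.006],[1.6,0,0.4,0,0,-0.008],[2,0,0.5,0,0,-0.01]]])

```text
clock: 13.35
tcp_pos: [0.6277, 0.0091, 0.1469]
tool_rot: [[-0.212, 0.976, -0.047], [0.943, 0.217, 0.252], [0.256, 0.009, -0.967]]
contact_force: [1.0, -8.3, 1.3]
grip_width: 0.001
gripper_force: 4.2
```

Emit:
arm_command(rows=[[[0.4,0,0.1,0,0,-0.002],[0.8,0,0.2,0,0,-0.004],[1.2,0,0.3,0,0,-0.006],[1.6,0,0.4,0,0,-0.008],[2,0,0.5,0,0,-0.01]]])

```text
clock: 13.85
tcp_pos: [0.6267, 0.0135, 0.1468]
tool_rot: [[-0.222, 0.974, -0.048], [0.939, 0.227, 0.257], [0.261, 0.012, -0.965]]
contact_force: [1.9, -1.0, 0.3]
grip_width: -0.001
gripper_force: 1.0
```

Emit:
arm_command(rows=[[[0.3,0,0.1,0,0,-0.001],[0.6,0,0.2,0,0,-0.002],[0.9,0,0.2,0,0,-0.003],[1.2,0,0.3,0,0,-0.004],[1.5,0,0.4,0,0,-0.006]]])

```text
clock: 14.35
tcp_pos: [0.6261, 0.0149, 0.1468]
tool_rot: [[-0.228, 0.972, -0.049], [0.938, 0.233, 0.256], [0.26, 0.013, -0.965]]
contact_force: [-0.3, -0.5, 0.2]
grip_width: -0.004
gripper_force: 0.0
```

```bash
python3 door.py 
```

```text
14.35 q [-0.21  0.52  0.08  1.24  0.24  1.11] F tool [-0.3 -0.4 -0.3]
tip rel hinge r 0.1616 z 0.13 th 0.0098
```

Emit:
arm_command(rows=[[[0.4,0,0.1,0,0,-0.001],[0.8,0,0.2,0,0,-0.002],[1.2,0,0.3,0,0,-0.003],[1.6,0,0.4,0,0,-0.004],[2,0,0.5,0,0,-0.006]]])

```text
clock: 14.85
tcp_pos: [0.626, 0.0159, 0.1469]
tool_rot: [[-0.234, 0.971, -0.048], [0.937, 0.238, 0.254], [0.258, 0.015, -0.966]]
contact_force: [0.8, -4.2, -0.5]
grip_width: 0.0
gripper_force: 2.1
```

Emit:
arm_command(rows=[[[0.3,0,0.1,0,0,-0.001],[0.6,0,0.2,0,0,-0.002],[0.9,0,0.2,0,0,-0.003],[1.2,0,0.3,0,0,-0.004],[1.5,0,0.4,0,0,-0.006]]])

```text
clock: 15.35
tcp_pos: [0.626, 0.0162, 0.1469]
tool_rot: [[-0.239, 0.97, -0.047], [0.937, 0.243, 0.252], [0.256, 0.016, -0.967]]
contact_force: [2.0, -8.9, 0.5]
grip_width: -0.0
gripper_force: 4.2
```

Emit:
arm_command(rows=[[[0.3,0,0.1,0,0,0],[0.6,0,0.2,0,0,0],[0.9,0,0.2,0,0,0],[1.2,0,0.3,0,0,0],[1.2,0,0.3,0,0,0]]])

```text
clock: 15.85
tcp_pos: [0.6259, 0.0165, 0.147]
tool_rot: [[-0.238, 0.97, -0.046], [0.937, 0.242, 0.251], [0.254, 0.016, -0.967]]
contact_force: [1.4, -11.9, -0.0]
grip_width: 0.005
gripper_force: 5.3
```

```bash
python3 door.py 
```

```text
15.85 q [-0.21  0.52  0.08  1.23  0.24  1.1 ] F tool [-11.5  -1.5  -3. ]
tip rel hinge r 0.1618 z 0.131 th 0.0004
```

Emit:
arm_command(rows=[[[-1,0,-0.3,0,0,0],[-3,0,-0.8,0,0,0],[-5,0,-1.3,0,0,0],[-8,0,-2.1,0,0,0],[-10,0,-2.7,0,0,0]]])

```text
clock: 16.35
tcp_pos: [0.6275, 0.0096, 0.1469]
tool_rot: [[-0.24, 0.97, -0.049], [0.935, 0.244, 0.256], [0.26, 0.016, -0.965]]
contact_force: [0.8, -0.1, -0.5]
grip_width: -0.001
gripper_force: 0.0
```

```bash
python3 - <<'E'
from station import r
from h import *
p,d=r.read_camera("wrist"); z=dict(r.calibration("wrist")); cv2.imwrite("pics/wrist5.png",p[:,:,::-1])
K,E=z['camera_matrix'],z['extrinsics']
v,u=np.mgrid[:420,:560];X=(u-K[0,2])/K[0,0];Y=(v-K[1,2])/K[1,1];t=np.hypot(X,Y);s=np.tan(t)/np.maximum(t,1e-9)
P=np.stack([X*s*d,Y*s*d,d],-1)@E[:3,:3].T+E[:3,3]
C=P-CF;cx,cy=C@CX,C@CY
m=(d>0)&(abs(P[...,2]-.163)<.004)&(cx<-.012)&(cx>-.045)&(cy<.09)&(cy>-.085)
print(m.sum());l=cv2.fitLine(np.stack([cx[m],cy[m]],1).astype('float32'),cv2.DIST_HUBER,0,.01,.01).ravel();print(l,l[0]/l[1])
E
python3 door.py
```

```text
17145
[ 0.00721754  0.99997395 -0.0216211   0.00141732] 0.0072177276
16.4 q [-0.22  0.52  0.09  1.24  0.24  1.09] F tool [-0.4  0.3  0.2]
tip rel hinge r 0.1625 z 0.13 th 0.046
```

View pics/wrist5.png

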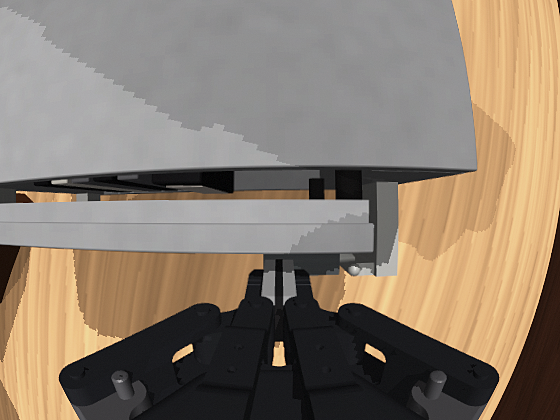

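The door sits almost parallel to the cabinet front (angle about 0.01 rad), its free edge at the keeper (375,240). The fingers (278,270) no longer touch it, which suggests it is latched. I'll retreat and confirm it stays.

Emit:
arm_command(rows=[[[-15,0,-4,0,0,0],[-35,0,-9,0,0,0],[-60,0,-16,0,0,0],[-60,0,-16,0,0,0],[-60,0,-16,0,0,0]]])

```text
clock: 16.9
tcp_pos: [0.6431, -0.0528, 0.1464]
tool_rot: [[-0.237, 0.97, -0.048], [0.936, 0.242, 0.256], [0.26, 0.016, -0.966]]
contact_force: [0.2, 0.6, 0.0]
grip_width: -0.001
gripper_force: 0.0
```

Emit:
arm_command(rows=[[[10,0,-35,0,0,0],[18,0,-70,0,0,0],[18,0,-70,0,0,0],[18,0,-70,0,0,0],[18,0,-70,0,0,0]]])

```text
clock: 17.4
tcp_pos: [0.6413, -0.0516, 0.2181]
tool_rot: [[-0.24, 0.97, -0.05], [0.935, 0.244, 0.256], [0.26, 0.015, -0.965]]
contact_force: [-0.5, -0.2, -0.2]
grip_width: -0.0
gripper_force: 0.0
```

```bash
python3 - <<'E'
from station import r
from h import *
p,d=r.read_camera("wrist"); z=dict(r.calibration("wrist")); cv2.imwrite("pics/wrist6.png",p[:,:,::-1])
K,E=z['camera_matrix'],z['extrinsics']
v,u=np.mgrid[:420,:560];X=(u-K[0,2])/K[0,0];Y=(v-K[1,2])/K[1,1];t=np.hypot(X,Y);s=np.tan(t)/np.maximum(t,1e-9)
P=np.stack([X*s*d,Y*s*d,d],-1)@E[:3,:3].T+E[:3,3]
C=P-CF;cx,cy=C@CX,C@CY
m=(d>0)&(abs(P[...,2]-.163)<.004)&(cx<-.012)&(cx>-.06)&(cy<.09)&(cy>-.085)
print(m.sum());l=cv2.fitLine(np.stack([cx[m],cy[m]],1).astype('float32'),cv2.DIST_HUBER,0,.01,.01).ravel();print(l,l[0]/l[1])
E
python3 door.py
```

```text
7707
[ 0.00824271  0.999966   -0.02217484 -0.00630912] 0.008242989
17.45 q [-0.31  0.55  0.3   1.45  0.23  1.  ] F tool [ 0.  -0.4 -0.6]
tip rel hinge r 0.1801 z 0.201 th 0.4072
```

View pics/wrist6.png

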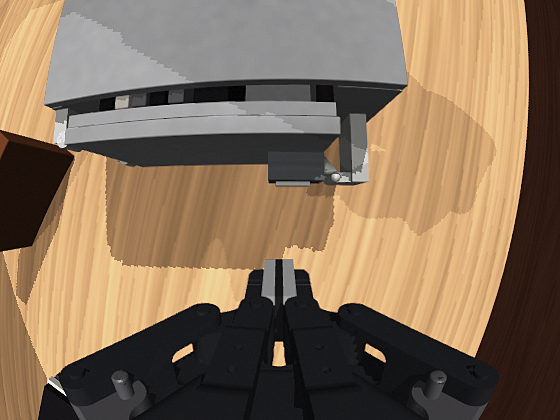

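The door hasn't moved in the second since I let go (angle about 0.008 rad). The latch housing (295,167) lies behind the keeper's nose (335,177), and the gripper is clear.

```bash
python3 -c "
from station import r
print(r.finish_job())"
```

```text
the job is handed in; nothing more can be done
None
```

The job is handed in: I pushed the case home with the door open (front measured about 1 mm short of its home line), then closed the door gently until it latched (highest reading about 12 N), and it stayed shut after I let go; no verdict was returned.

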